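Find the softest shock mount and push its tag down

TASK

Three look-alike spring shock mounts for the cooling pump stand on the test desk, each with a white tag beside its pad. With the fingertips, press each of the three pads all the way down to its stop to find the softest, the one that gives most easily and farthest; only then push the softest one's tag fully down, leaving the other two tags up. Nothing is to be grasped, and the fan, meter, fitting and jar stay where they are.

Things in the scene. Friction and masses are not known exactly. Their poses are not given: they have to be found in the camera images.
- pad_right (a point): centre of the top face, at rest, of the right mount's pad (right = -y, left = +y): a flat round black rubber disc 50 mm across, 8 mm thick, on an upright coil spring, top 62 mm above the desk; this point stays put when the pad is pressed. Mount on an aluminium plate 150 x 70 x 8 mm fixed to the desk, long side along this point's x axis. Which mount is softest changes and can only be felt
- ring_right (a joint): travel ring on the right mount's column, under the pad: the pad pushes it down and it stays, so it shows the deepest press so far, m (0 = never pressed; 0.6 N drag). A pad gives until its coil goes solid and springs back when let go: the softest of the three stops at 14 mm (3 N at 7 mm, 6 N at the stop), the others at 9 mm (7.5 and 12 N at 7 mm, 9 and 15 N at the stop)
- tag_right_top (a point): centre of the top face of the tag of the right mount: an upright white plastic tab, 14 mm (x) by 26 mm (y), on the same plate, 77 mm from the pad's centre along +x of the plate. Up, its top is 43 mm above the desk and 13 mm above its black housing (34 x 44 mm, top 30 mm above the desk); fully down, it is 31 mm above the desk
- tag_right (a joint): how far the tag of the right mount is pushed down, m: 0 up, 0.012 fully down; it moves at about 3 N and stays where it is left
- pad_middle (a point): centre of the top face, at rest, of the middle mount's pad (right = -y, left = +y): a flat round black rubber disc 50 mm across, 8 mm thick, on an upright coil spring, top 62 mm above the desk; this point stays put when the pad is pressed. Mount on an aluminium plate 150 x 70 x 8 mm fixed to the desk, long side along this point's x axis. Which mount is softest changes and can only be felt
- ring_middle (a joint): travel ring on the middle mount's column, under the pad: the pad pushes it down and it stays, so it shows the deepest press so far, m (0 = never pressed; 0.6 N drag). A pad gives until its coil goes solid and springs back when let go: the softest of the three stops at 14 mm (3 N at 7 mm, 6 N at the stop), the others at 9 mm (7.5 and 12 N at 7 mm, 9 and 15 N at the stop)
- tag_middle_top (a point): centre of the top face of the tag of the middle mount: an upright white plastic tab, 14 mm (x) by 26 mm (y), on the same plate, 77 mm from the pad's centre along +x of the plate. Up, its top is 43 mm above the desk and 13 mm above its black housing (34 x 44 mm, top 30 mm above the desk); fully down, it is 31 mm above the desk
- tag_middle (a joint): how far the tag of the middle mount is pushed down, m: 0 up, 0.012 fully down; it moves at about 3 N and stays where it is left
- pad_left (a point): centre of the top face, at rest, of the left mount's pad (right = -y, left = +y): a flat round black rubber disc 50 mm across, 8 mm thick, on an upright coil spring, top 62 mm above the desk; this point stays put when the pad is pressed. Mount on an aluminium plate 150 x 70 x 8 mm fixed to the desk, long side along this point's x axis. Which mount is softest changes and can only be felt
- ring_left (a joint): travel ring on the left mount's column, under the pad: the pad pushes it down and it stays, so it shows the deepest press so far, m (0 = never pressed; 0.6 N drag). A pad gives until its coil goes solid and springs back when let go: the softest of the three stops at 14 mm (3 N at 7 mm, 6 N at the stop), the others at 9 mm (7.5 and 12 N at 7 mm, 9 and 15 N at the stop)
- tag_left_top (a point): centre of the top face of the tag of the left mount: an upright white plastic tab, 14 mm (x) by 26 mm (y), on the same plate, 77 mm from the pad's centre along +x of the plate. Up, its top is 43 mm above the desk and 13 mm above its black housing (34 x 44 mm, top 30 mm above the desk); fully down, it is 31 mm above the desk
- tag_left (a joint): how far the tag of the left mount is pushed down, m: 0 up, 0.012 fully down; it moves at about 3 N and stays where it is left
- fan: black square cooling fan lying flat, 92 x 92 x 25 mm, loose on the desk; origin under its centre
- meter: grey handheld meter lying flat, 160 x 70 x 32 mm, loose; origin under its centre
- fitting: brass hose fitting standing upright, 32 mm across and 56 mm high, loose; origin under its centre
- jar: small capped grey jar, 44 mm across and 50 mm high, loose; origin under its centre
Things that resemble listed ones, but are neither listed nor needed, are in the scene too. What is shaped like the part that bears pad_middle but blue or purple is not meant.

How it is judged:
By the outcome, as a careful person would: the job done as asked, in the order asked, and still so for the second after the job is handed in, with the robot touching nothing.
It also fails if it takes over 54 s, if anything falls off the work surface, if the arm or the gripper's body presses on something with over 40 N, if the wrist force passes 120 N, or if a joint passes its speed limit or range.

ROBOT

A 6-joint arm with a two-finger parallel gripper is mounted at the origin on the work surface. World frame = base frame: x ahead of the robot, y to its left, z up, the work surface at z = 0. Lengths are in m, angles in rad, forces in N, time in s.
With the tool pointing down it reaches from about 0.35 to 0.85 m from the base axis. Payload 8.1 kg.
Tool frame: the origin (TCP) lies at the very end of the fingers, on their centre line; the grasp point (between the pads) lies 19 mm behind it; z points along the fingers, y is the direction in which the jaws open and shut (so a half turn about z gives the same grasp; the last joint's range is limited). The gripper opens to 93 mm and grips with 3 to 60 N. Pads are 15 mm wide; open, the fingers measure 128 mm over their backs; the gripper's body (75 mm by 188 mm) begins 65 mm behind the grasp point.
Start: joints at [-1.372, 0.13, 1.488, -0, 1.523, -0.085], TCP at [0.168, -0.576, 0.219] pointing down, gripper open.
Joint ranges: [-2.96, 2.96], [-0.89, 2.26], [0.02, 2.5], [-1.34, 4.48], [0, 2.73], [-2.66, 2.66]. Speed limits (rad/s): [2.39, 2.39, 2.79, 3.14, 3.14, 3.14].

INTERFACE

Orientations are given as a rotation vector (axis times angle).
In Python, from plant import robot, vision gives the robot as it stands.
- The arm moves only by the shell command python3 -m creep 'ROWS' [FORCE]. ROWS is JSON, a list of rows, each a list of 7 numbers: the shift along the world's x, y, z in m, then the turn, a rotation vector about the world's x, y, z in degrees, then the closure, from 0 (fully open) to 1 (shut). A call has 1 to 10 rows; each row shifts and turns the commanded pose from where the row before left it; what a row does not reach is not made up. A row lasts 1/12 s, in which the tool goes at most 41.7 mm and 7.16 degrees, less where a joint would pass 70% of its speed; a pose out of reach is approached as far as the arm can. A call is refused whole if a number of a shift passes 0.0417 or a number of a turn 7.16, either way. A call with a gripper value outside its range is refused whole. The fingers move at their own pace and stop on an object; FORCE is the grip in N (left out, the last holds). Time passes only in rows, so rows that do not move let the fingers close. It gives the time, the measured TCP pose, the force and the opening at its end, in the units of the state.
- robot.read_state(): the state, without advancing time (a new reading comes with each control period).
- vision.read_camera(name): name is "side" or "top" or "wrist"; returns (picture, depth): 480x640x3 uint8, red, green, blue; 480x640 float32, m along the optical axis (not along the pixel's ray), 0 where there is no reading.
- vision.get_calibration(name): a dict with "fx", "fy", "cx", "cy" (pixels), "R" (3x3) and "t" (3): a world point X has camera coordinates R X + t; the wrist camera has in their place "T_tool_cam" (4x4, takes a point from camera to tool coordinates, whose origin is the TCP and whose axes are the flange's). Camera axes: x right, y down, z forward; pixel columns grow to the right and rows downward; lengths in m; the calibration is good to about 2 mm. The wrist camera is an equidistant fisheye: a pixel r from the principal point sees the ray r / f radians off the axis. A picture is of the moment at which its call begins: read the wrist's pose just before it. get_calibration takes no time and is no camera call.
- robot.close_job(): hands the job in, once; it reports no verdict.
The state is a dict: "t": time; "q": joint angles; "dq": joint speeds; "joint_torque": joint torques, N m; "tool_pos": TCP position; "orientation": TCP orientation; "force": force on the tool from outside, world axes, zero at the start; "wrist_torque": the same for the moment, N m; "opening": finger opening in m.
Only numpy, scipy, OpenCV 4.12 (cv2) and the standard library are available. Lean on these libraries where they do the work, as an engineer would, in place of code of your own. Each camera call takes 0.05 s, during which the arm holds its last target. There are 200 camera calls.

## Working session

There is one attempt and no reset: what is moved stays moved. The work goes in short steps, Python scripts to look and compute and a shell command to move; the robot and the scene stay as the last step left them, time stands still between calls to the robot, and variables do not carry over. Pictures are saved under pics/ and viewed, on a budget of 10 in all, crops included, one or two more only if the job needs it, and the job is handed in when it is done.

```bash
mkdir -p pics; cat > h.py <<'E'
import numpy as np, cv2
from plant import robot, vision
def snap(cam,name):
    im,d=vision.read_camera(cam); cv2.imwrite(f'pics/{name}.png',im[:,:,::-1]); np.save(f'pics/{name}.npy',d); return im,d
def w(cam,d,u,v,r=1):
    c=vision.get_calibration(cam); p=d[v-r:v+r+1,u-r:u+r+1]; z=np.median(p[p>0])
    return np.array(c['R']).T@(np.array([(u-c['cx'])/c['fx']*z,(v-c['cy'])/c['fy']*z,z])-np.array(c['t']))
E
python3 - <<'E'
from h import *
print(robot.read_state())
snap('top','top1'); snap('side','side1')
c=vision.get_calibration('top');print(c)
E
```

```text
{'t': 0.0, 'q': array([-1.37239530e+00,  1.31165767e-01,  1.48928845e+00, -1.82655852e-05,
        1.52298561e+00, -8.54070592e-02]), 'dq': array([-0.00038251, -0.00228998, -0.00034638,  0.00076783,  0.00124359,
       -0.00118087]), 'joint_torque': array([-1.54839279e-03, -5.59835637e+01, -4.91767430e+01,  7.66713987e-02,
        3.49053741e-02, -1.75319210e-04]), 'tool_pos': array([ 0.16790555, -0.57543123,  0.21757966]), 'orientation': array([-3.10819008e+00, -4.44050728e-01,  1.92339277e-04]), 'force': array([-0.14165356, -0.62912972, -0.32949845]), 'wrist_torque': array([0.03417243, 0.04306752, 0.07012856]), 'opening': 0.09301861886566087}
{'fx': 470.13051006550756, 'fy': 470.13051006550756, 'cx': 324.75390732079535, 'cy': 243.5402856317518, 'R': array([[ 0.02120432, -0.99964689,  0.01601495],
       [-0.99418954, -0.02277404, -0.10520698],
       [ 0.10553456, -0.01369105, -0.99432138]]), 't': array([-0.03707625,  0.57268985,  1.07622024])}
```

View pics/top1.png

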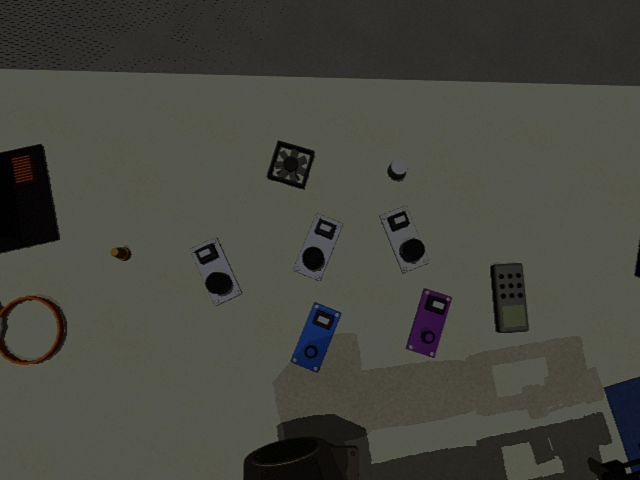

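View pics/side1.png

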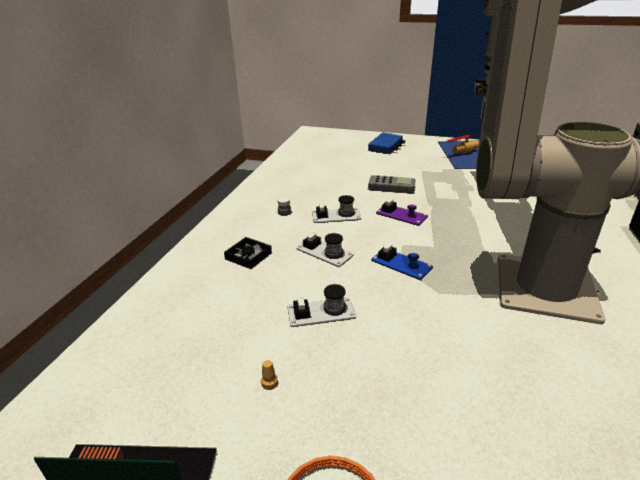

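The top view shows these look-alikes, at pixel positions:
- **Silver plates with black pads:** (219,284) left, (314,259) middle and (411,250) right. Their tags are at (206,254), (327,229) and (399,220).
- **Decoys:** blue (312,352) and purple (428,337).

I choose the three silver ones and will check them in a close crop.

```bash
python3 - <<'E'
from h import *
im=cv2.imread('pics/top1.png')[200:312,184:440]; im=cv2.convertScaleAbs(cv2.resize(im,None,fx=3,fy=3,interpolation=cv2.INTER_CUBIC),alpha=1.8)
cv2.imwrite('pics/crop1.png',im)
d=np.load('pics/top1.npy')
for n,p,t in [('L',(219,284),(206,254)),('M',(314,259),(327,229)),('R',(411,250),(399,220))]:
    a=w('top',d,*p);b=w('top',d,*t); e=b-a
    print(n,a.round(4),b.round(4),np.hypot(*e[:2]).round(4),np.degrees(np.arctan2(e[1],e[0])).round(1))
for p in [(290,165),(397,170),(120,253),(510,298)]: print(w('top',d,*p).round(3))
E
```

```text
L [0.4727 0.2125 0.0637] [0.5414 0.2498 0.043 ] 0.0782 28.5
M [ 5.34e-01 -3.00e-04  6.29e-02] [ 0.6061 -0.0288  0.0443] 0.0776 -21.6
R [ 0.5597 -0.2218  0.0622] [ 0.6314 -0.1971  0.044 ] 0.0759 19.0
[0.763 0.063 0.022]
[ 0.749 -0.191  0.051]
[0.539 0.447 0.045]
[ 0.455 -0.459  0.034]
```

View pics/crop1.png

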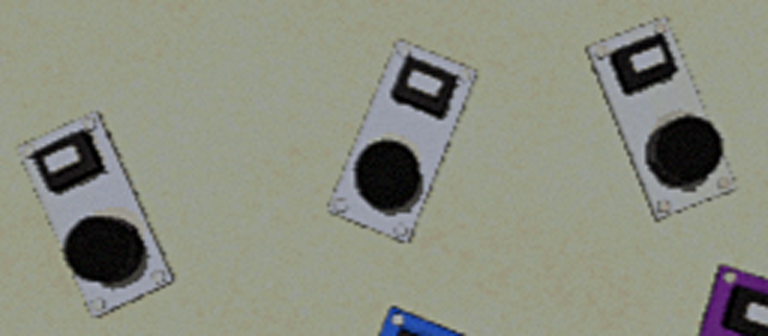

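The crop confirms three silver plates with plain black discs and white tags in black housings. The blue and purple decoys are separate. I'm setting out to the right mount with the fingers shut.

```bash
python3 -m creep '[[0.028,0.025,0,0,0,0,1],[0.028,0.025,0,0,0,0,1],[0.028,0.025,0,0,0,0,1],[0.028,0.025,0,0,0,0,1],[0.028,0.025,0,0,0,0,1],[0.028,0.025,0,0,0,0,1],[0.028,0.025,0,0,0,0,1],[0.028,0.025,0,0,0,0,1],[0.028,0.025,0,0,0,0,1],[0.028,0.025,0,0,0,0,1]]' 20; python3 -m creep '[[0.028,0.025,-0.01,0,0,0,1],[0.028,0.025,-0.02,0,0,0,1],[0.028,0.025,-0.02,0,0,0,1],[0.028,0.027,-0.02,0,0,0,1],[0,0,-0.02,0,0,0,1],[0,0,0,0,0,0,1],[0,0,0,0,0,0,1],[0,0,0,0,0,0,1]]'
```

```text
t: 0.93
tool_pos: [0.449, -0.3243, 0.2183]
orientation: [-3.11, -0.444, 0.001]
force: [0.7, -0.1, -0.1]
opening: 0.0308
t: 1.6
tool_pos: [0.5573, -0.2272, 0.1313]
orientation: [3.11, 0.443, 0.0]
force: [-0.1, -1.5, 0.0]
opening: 0.0006
```

```bash
python3 -m creep '[[0.002,0.005,-0.02,0,0,0,1],[0,0,-0.02,0,0,0,1],[0,0,-0.02,0,0,0,1],[0,0,0,0,0,0,1],[0,0,0,0,0,0,1]]'; python3 - <<'E'
from h import *
im,d=snap('top','t2'); im2,_=snap('side','s2')
a=cv2.convertScaleAbs(cv2.resize(im[190:290,350:450,::-1],(400,400),interpolation=2),alpha=1.8)
b=cv2.resize(im2[160:260,290:390,::-1],(400,400),interpolation=2)
cv2.imwrite('pics/c2.png',np.hstack([a,b]))
E
```

```text
t: 2.02
tool_pos: [0.5589, -0.2222, 0.0711]
orientation: [-3.11, -0.442, 0.001]
force: [-0.1, 0.2, 0.8]
opening: 0.0005
```

View pics/c2.png

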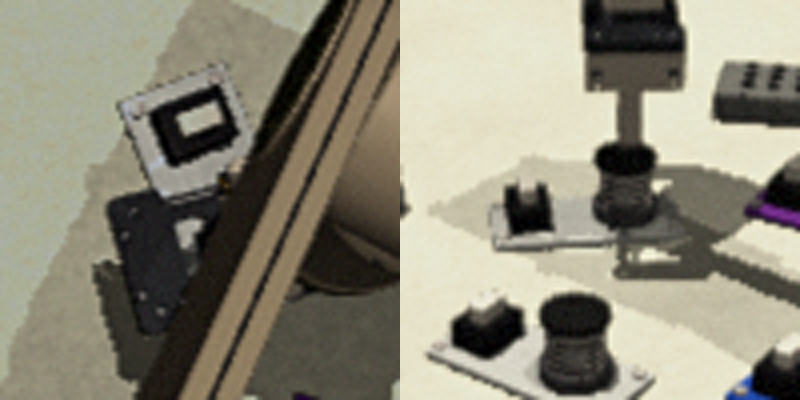

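The side crop shows the shut fingertips centred just above the right pad at crop pixel (625,150), and the tag is still up. Next I press in steps.

```bash
python3 -m creep '[[0,0,-0.004,0,0,0,1],[0,0,-0.004,0,0,0,1],[0,0,-0.004,0,0,0,1],[0,0,-0.002,0,0,0,1],[0,0,-0.002,0,0,0,1],[0,0,0,0,0,0,1],[0,0,0,0,0,0,1]]'; python3 -m creep '[[0,0,-0.002,0,0,0,1],[0,0,0,0,0,0,1],[0,0,0,0,0,0,1]]';python3 -m creep '[[0,0,-0.002,0,0,0,1],[0,0,0,0,0,0,1],[0,0,0,0,0,0,1]]'
```

```text
t: 2.7
tool_pos: [0.5605, -0.2219, 0.0556]
orientation: [3.108, 0.444, 0.003]
force: [-0.0, -0.4, 7.3]
opening: 0.0008
t: 2.95
tool_pos: [0.5605, -0.2219, 0.0538]
orientation: [3.108, 0.444, 0.003]
force: [-1.7, -0.1, 8.6]
opening: 0.0003
t: 3.2
tool_pos: [0.5606, -0.2219, 0.0531]
orientation: [3.108, 0.444, 0.003]
force: [-6.3, 1.6, 18.2]
opening: 0.0006
```

```bash
python3 -m creep '[[0,0,-0.001,0,0,0,1],[0,0,0,0,0,0,1],[0,0,0,0,0,0,1]]'; python3 -m creep '[[0,0,0.01,0,0,0,1],[0,0,0.03,0,0,0,1],[-0.001,0.025,0.03,0,0,0,1],[-0.003,0.037,0,0,0,0,1],[-0.003,0.04,0,0,0,0,1],[-0.004,0.04,0,0,0,0,1],[-0.004,0.04,0,0,0,0,1],[-0.004,0.037,0,0,0,0,1],[-0.004,0,0,0,0,0,1],[-0.004,0,0,0,0,0,1]]'; python3 -m creep '[[0,0,-0.02,0,0,0,1],[0,0,0,0,0,0,1],[0,0,0,0,0,0,1]]'
```

```text
t: 3.45
tool_pos: [0.5607, -0.2219, 0.0531]
orientation: [3.108, 0.444, 0.003]
force: [-9.7, 3.7, 24.7]
opening: 0.0008
t: 4.28
tool_pos: [0.5319, -0.0003, 0.1191]
orientation: [-3.109, -0.45, 0.001]
force: [-0.3, -1.4, 0.3]
opening: 0.0003
t: 4.53
tool_pos: [0.5312, -0.0033, 0.0982]
orientation: [-3.11, -0.442, 0.005]
force: [-0.2, -0.3, 0.3]
opening: 0.0007
```

The right mount stops at 8.9 mm and stayed there as the force rose from 18 to 25 N, so it is one of the stiffer ones. Next is the middle mount, at (0.534, 0).

```bash
python3 -m creep '[[0.002,0.003,-0.02,0,0,0,1],[0,0,-0.012,0,0,0,1],[0,0,-0.004,0,0,0,1],[0,0,-0.003,0,0,0,1],[0,0,-0.002,0,0,0,1],[0,0,-0.001,0,0,0,1],[0,0,0,0,0,0,1],[0,0,0,0,0,0,1]]'; python3 -m creep '[[0,0,-0.002,0,0,0,1],[0,0,0,0,0,0,1],[0,0,0,0,0,0,1]]';python3 -m creep '[[0,0,-0.002,0,0,0,1],[0,0,0,0,0,0,1],[0,0,0,0,0,0,1]]'
```

```text
t: 5.2
tool_pos: [0.535, 0.0005, 0.0581]
orientation: [3.11, 0.444, 0.001]
force: [-1.8, -0.6, 2.1]
opening: 0.0003
t: 5.45
tool_pos: [0.5352, 0.0006, 0.0559]
orientation: [3.11, 0.444, 0.002]
force: [0.5, -1.3, 3.4]
opening: 0.0003
t: 5.7
tool_pos: [0.5352, 0.0006, 0.0537]
orientation: [3.11, 0.444, 0.002]
force: [1.4, -1.7, 4.5]
opening: 0.0001
```

Soft so far. I'll keep going to the stop.

```bash
python3 -m creep '[[0,0,-0.002,0,0,0,1],[0,0,-0.002,0,0,0,1],[0,0,0,0,0,0,1],[0,0,0,0,0,0,1]]'; python3 -m creep '[[0,0,-0.002,0,0,0,1],[0,0,-0.001,0,0,0,1],[0,0,0,0,0,0,1],[0,0,0,0,0,0,1]]';python3 -m creep '[[0,0,-0.001,0,0,0,1],[0,0,0,0,0,0,1],[0,0,0,0,0,0,1]]'
```

```text
t: 6.03
tool_pos: [0.5352, 0.0006, 0.0497]
orientation: [3.11, 0.444, 0.002]
force: [1.8, -1.4, 4.7]
opening: 0.0004
t: 6.37
tool_pos: [0.5353, 0.0006, 0.0481]
orientation: [3.11, 0.444, 0.002]
force: [-5.5, -1.2, 17.6]
opening: 0.0001
t: 6.62
tool_pos: [0.5353, 0.0007, 0.048]
orientation: [3.11, 0.444, 0.002]
force: [-9.9, -0.1, 26.0]
opening: 0.0005
```

The middle mount reaches its stop at 14 mm, so it is the soft one. I still have to press the left, at (0.473, 0.2125).

```bash
python3 -m creep '[[0,0,0.01,0,0,0,1],[0,0,0.03,0,0,0,1],[-0.006,0.02,0.025,0,0,0,1],[-0.01,0.035,0,0,0,0,1],[-0.011,0.038,0,0,0,0,1],[-0.011,0.038,0,0,0,0,1],[-0.011,0.038,0,0,0,0,1],[-0.009,0.033,0,0,0,0,1],[-0.003,0.01,-0.01,0,0,0,1],[0,0,-0.015,0,0,0,1]]'; python3 -m creep '[[0,0,-0.005,0,0,0,1],[0,0,0,0,0,0,1],[0,0,0,0,0,0,1]]'
```

```text
t: 7.45
tool_pos: [0.473, 0.2158, 0.0857]
orientation: [-3.108, -0.45, -0.002]
force: [1.0, -0.2, 0.6]
opening: 0.0003
t: 7.7
tool_pos: [0.473, 0.2119, 0.0796]
orientation: [3.11, 0.443, -0.003]
force: [-0.2, 0.6, -0.0]
opening: 0.0005
```

```bash
python3 -m creep '[[0,0,-0.012,0,0,0,1],[0,0,-0.004,0,0,0,1],[0,0,-0.003,0,0,0,1],[0,0,-0.002,0,0,0,1],[0,0,-0.002,0,0,0,1],[0,0,0,0,0,0,1],[0,0,0,0,0,0,1]]'; python3 -m creep '[[0,0,-0.002,0,0,0,1],[0,0,0,0,0,0,1],[0,0,0,0,0,0,1]]';python3 -m creep '[[0,0,-0.002,0,0,0,1],[0,0,0,0,0,0,1],[0,0,0,0,0,0,1]]'; python3 -m creep '[[0,0,-0.001,0,0,0,1],[0,0,0,0,0,0,1],[0,0,0,0,0,0,1]]'
```

```text
t: 8.28
tool_pos: [0.4735, 0.212, 0.0579]
orientation: [3.109, 0.444, -0.001]
force: [-4.1, -4.9, 7.9]
opening: 0.0006
t: 8.53
tool_pos: [0.4737, 0.2121, 0.0563]
orientation: [3.109, 0.444, -0.0]
force: [-4.7, -4.2, 10.3]
opening: 0.0002
t: 8.78
tool_pos: [0.4737, 0.2121, 0.0546]
orientation: [3.109, 0.444, -0.0]
force: [-5.7, -4.6, 13.1]
opening: 0.0005
t: 9.03
tool_pos: [0.4737, 0.2121, 0.0537]
orientation: [3.109, 0.444, -0.0]
force: [-6.7, -5.2, 14.7]
opening: 0.0008
```

```bash
python3 -m creep '[[0,0,-0.002,0,0,0,1],[0,0,0,0,0,0,1],[0,0,0,0,0,0,1]]';python3 -m creep '[[0,0,-0.001,0,0,0,1],[0,0,0,0,0,0,1],[0,0,0,0,0,0,1]]'
```

```text
t: 9.28
tool_pos: [0.4739, 0.2122, 0.053]
orientation: [3.109, 0.444, -0.0]
force: [-12.6, -7.3, 25.9]
opening: 0.0001
t: 9.53
tool_pos: [0.4739, 0.2122, 0.0529]
orientation: [3.109, 0.444, -0.0]
force: [-16.8, -8.7, 33.8]
opening: 0.0005
```

The left mount stops at 9 mm with about 15 N on it, so it is the stiffest. The middle is the softest. I go above its tag at about (0.607, -0.028), turning the jaws in line with the plate's y on the way.

```bash
python3 -m creep '[[0,0,0.01,0,0,0,1],[0,0,0.03,0,0,0,1],[0.01,-0.018,0.022,0,0,-6,1],[0.019,-0.034,0,0,0,-6.5,1],[0.019,-0.034,0,0,0,-6.5,1],[0.019,-0.034,0,0,0,-6.5,1],[0.019,-0.034,0,0,0,-6.5,1],[0.019,-0.034,0,0,0,-6,1],[0.018,-0.034,0,0,0,0,1],[0.01,-0.018,0,0,0,0,1]]'; python3 -m creep '[[0,0,-0.01,0,0,0,1],[0,0,-0.01,0,0,0,1],[0,0,0,0,0,0,1],[0,0,0,0,0,0,1]]'; python3 - <<'E'
from h import *
s=robot.read_state();print(s['tool_pos'],s['orientation'],s['q'])
im,_=snap('top','t3'); im2,_=snap('side','s3')
a=cv2.convertScaleAbs(cv2.resize(im[180:280,280:380,::-1],(400,400),interpolation=2),alpha=1.8)
b=cv2.resize(im2[200:300,270:370,::-1],(400,400),interpolation=2)
cv2.imwrite('pics/c3.png',np.hstack([a,b]))
E
```

```text
t: 10.37
tool_pos: [0.608, -0.0315, 0.1115]
orientation: [3.083, -0.597, 0.002]
force: [0.2, -0.1, 0.6]
opening: 0.0008
t: 10.7
tool_pos: [0.6048, -0.0259, 0.0896]
orientation: [-3.085, 0.591, 0.006]
force: [-0.6, -0.0, 0.3]
opening: 0.0003
[ 0.60478123 -0.02588169  0.08959601] [-3.08544801  0.59055541  0.00560054] [-1.27670818e-01  2.42242851e-01  1.60319120e+00  3.63745420e-04
  1.29970937e+00  1.82125353e+00]
```

View pics/c3.png

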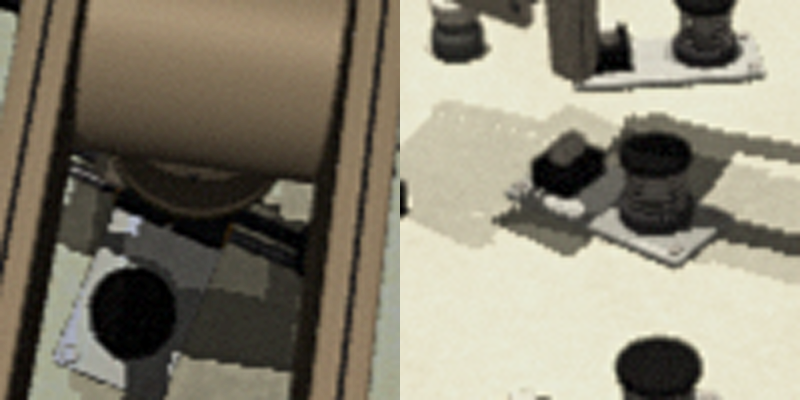

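The shut fingertip at crop pixel (572,75) hangs right above the middle tag at (570,150), about 46 mm up. I correct by 2 mm, go down and press.

```bash
python3 -m creep '[[0.002,-0.002,-0.02,0,0,0,1],[0,0,-0.015,0,0,0,1],[0,0,-0.006,0,0,0,1],[0,0,0,0,0,0,1],[0,0,0,0,0,0,1]]'; python3 -m creep '[[0,0,-0.004,0,0,0,1],[0,0,-0.003,0,0,0,1],[0,0,-0.003,0,0,0,1],[0,0,-0.003,0,0,0,1],[0,0,0,0,0,0,1],[0,0,0,0,0,0,1]]';python3 -m creep '[[0,0,-0.003,0,0,0,1],[0,0,0,0,0,0,1],[0,0,0,0,0,0,1]]'; python3 -m creep '[[0,0,-0.002,0,0,0,1],[0,0,0,0,0,0,1],[0,0,0,0,0,0,1]]'
```

```text
t: 11.22
tool_pos: [0.6085, -0.0287, 0.0508]
orientation: [-3.085, 0.591, 0.0]
force: [0.4, -0.2, -0.1]
opening: 0.0007
t: 11.72
tool_pos: [0.6086, -0.0294, 0.0374]
orientation: [3.085, -0.593, 0.0]
force: [0.4, 0.7, 0.5]
opening: 0.0005
t: 11.97
tool_pos: [0.6084, -0.0293, 0.0341]
orientation: [3.085, -0.592, -0.001]
force: [0.4, -0.7, -0.2]
opening: 0.0005
t: 12.22
tool_pos: [0.6083, -0.0293, 0.0321]
orientation: [3.085, -0.593, -0.001]
force: [1.0, -0.2, 0.4]
opening: 0.0006
```

The force is lower than the 3 N expected, so I look before going on.

```bash
python3 - <<'E'
from h import *
im2,_=snap('side','s4'); im,_=snap('wrist','w4')
b=cv2.resize(im2[205:275,275:360,::-1],None,fx=5,fy=5,interpolation=2)[:350,:400]
a=cv2.resize(im[:,:,::-1],(400,300))
a=cv2.copyMakeBorder(a,0,50,0,0,0); cv2.imwrite('pics/c4.png',np.hstack([b,a]))
E
```

```text
(no output)
```

View pics/c4.png

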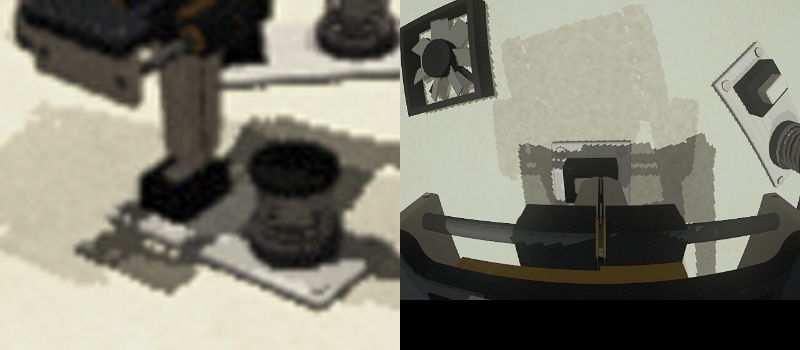

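The side crop shows the tip at the housing at (190,170). The wrist view shows a pale patch just in front of the tip at (592,185), so I enlarge both.

```bash
python3 - <<'E'
import cv2,numpy as np
a=cv2.imread('pics/w4.png')[215:375,240:400]; b=cv2.imread('pics/s4.png')[225:255,295:325]
f=lambda x:cv2.convertScaleAbs(cv2.resize(x,(400,400),interpolation=cv2.INTER_CUBIC),alpha=1.4)
cv2.imwrite('pics/c5.png',np.hstack([f(a),f(b)]))
E
```

```text
(no output)
```

View pics/c5.png

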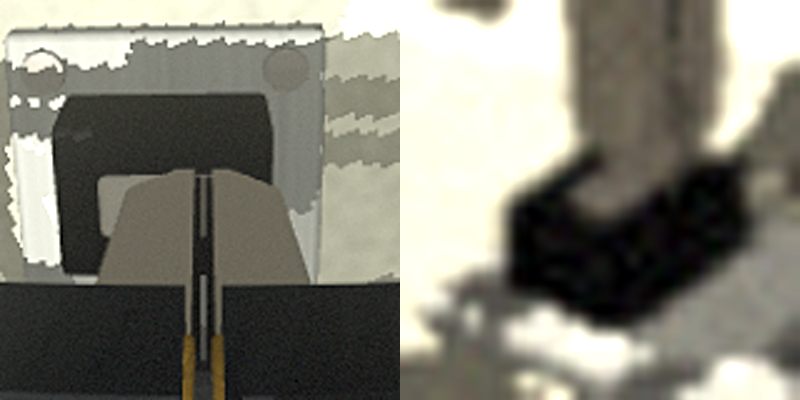

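The tip sits on the tag, which is nearly level with the housing. The tip is a few mm off sideways, which does not matter. I press on until I feel the stop.

```bash
python3 -m creep '[[0,0,-0.002,0,0,0,1],[0,0,0,0,0,0,1],[0,0,0,0,0,0,1]]'; python3 -m creep '[[0,0,-0.002,0,0,0,1],[0,0,0,0,0,0,1],[0,0,0,0,0,0,1]]'
```

```text
t: 12.57
tool_pos: [0.6085, -0.0293, 0.0311]
orientation: [3.085, -0.592, -0.0]
force: [-4.0, 0.1, 7.1]
opening: 0.0005
t: 12.82
tool_pos: [0.6087, -0.0294, 0.0308]
orientation: [3.085, -0.592, -0.0]
force: [-11.3, -0.4, 20.8]
opening: 0.0002
```

The tip is firmly stopped at z = 0.031 with 21 N, which is the tag's fully-down height. I retreat and check.

```bash
python3 -m creep '[[0,0,0.01,0,0,0,1],[0,0,0.03,0,0,0,1],[0,0,0.04,0,0,0,1],[0,0,0.04,0,0,0,1],[-0.03,0,0.02,0,0,0,1],[-0.04,0,0,0,0,0,1],[-0.04,0,0,0,0,0,1],[-0.04,0,0,0,0,0,1],[-0.02,0,0,0,0,0,1],[0,0,0,0,0,0,1]]'; python3 -m creep '[[0,0,0,0,0,0,1],[0,0,0,0,0,0,1]]'; python3 - <<'E'
from h import *
im,d=snap('top','t6'); im2,_=snap('side','s6')
for p in [(206,254),(326,228),(400,220)]: print(w('top',d,*p).round(4))
for p in [(290,165),(397,170),(120,253),(510,298)]: print(w('top',d,*p).round(3))
a=cv2.resize(im2[160:340,220:420,::-1],None,fx=4,fy=4,interpolation=2)[:600]
cv2.imwrite('pics/c6.png',a)
E
```

```text
t: 13.65
tool_pos: [0.4352, -0.0291, 0.1678]
orientation: [3.085, -0.593, -0.002]
force: [-1.1, -0.6, 0.0]
opening: 0.0007
t: 13.82
tool_pos: [0.4394, -0.0294, 0.1689]
orientation: [-3.085, 0.593, -0.002]
force: [0.1, 0.7, 0.4]
opening: 0.0004
[0.5415 0.25   0.0422]
[ 0.6101 -0.0266  0.0322]
[ 0.6316 -0.1996  0.0431]
[0.763 0.063 0.022]
[ 0.749 -0.191  0.05 ]
[0.539 0.447 0.045]
[ 0.455 -0.46   0.031]
```

View pics/c6.png

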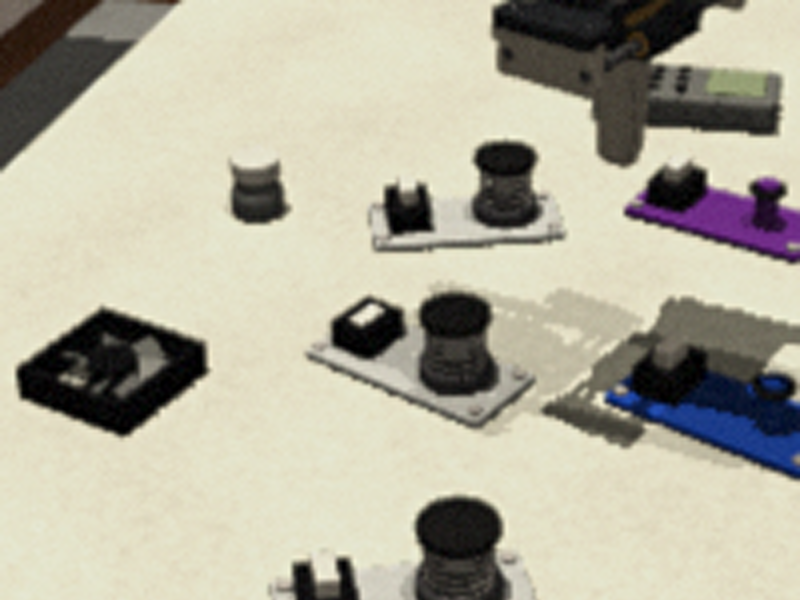

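The middle tag at crop pixel (367,315) is flush, measuring 32 mm. The right tag at (407,190) and the left at (325,570) are still up at 43 and 42 mm. The fan, jar, fitting and meter have not moved, and the robot is touching nothing, so I hand in.

```bash
python3 -c "from plant import robot; print(robot.close_job())"
```

```text
the job is handed in; nothing more can be done
None
```

I pressed all three pads to their stops with the shut fingertips. The middle mount is the softest, so I pushed only its tag down, and the job is handed in.

| Mount | Travel at the stop | Force felt on the way |
|---|---|---|
| Right | 9 mm | about 8.6 N just before the stop |
| Middle | 14 mm | about 5 N at 12 mm |
| Left | 9 mm | about 15 N just before the stop |

- **Tag press:** the force read almost nothing for most of the tag's travel, where about 3 N was expected. I looked again and pressed on until it stopped firmly at z = 31 mm with 21 N.
- **Final check:** the middle tag's top measured 32 mm (fully down is 31 mm), and the left and right tags were still up at 42 and 43 mm. The fan, meter, fitting and jar measured where they started, to within about 3 mm.
- **Limits:** the robot was clear of everything at 13.8 s, and the highest force I read was about 39 N in total, with the fingertips on the left pad.

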